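# Start the wax pot: switch on, lids on together, outer cover off

### The job

Get the wax pot warming: flip its toggle switch over to on, then take the nested pair of lids off their ring by the thin stem of the inner lid, carry both together and lower them onto the pot without dropping them, so that the inner lid sits flat and fully home in the pot's mouth with the outer lid still on it. Then take the outer lid alone by its thick collar and lift it straight up, leaving the inner lid seated and undisturbed in the pot. Finish while still holding the outer lid in the gripper, roughly level and about 10 cm above where it sat, clear of the stem; leave the switch on and do not disturb the other things on the worktop.

Things in the scene. Friction and masses are not known exactly. Their poses are not given: they have to be found in the camera images.
- wax_pot: The wax pot, fixed where it stands: white housing 210 (its x) x 150 (y) x 50 mm high, with a round steel pot on it and, on its -x end that more or less faces the robot, a flat deck (top at 50 mm) with the toggle switch. Origin: middle of the underside; z up. Pot axis 30 mm along +x from the origin, switch pivot 72 mm along -x, at height 55 mm.
- pot_rim (a point): Centre of the pot's mouth, in the plane of its rim, 95 mm above the worktop. Axes as the wax pot's. The mouth is 106 mm inside, the rim 124 mm outside, 41 mm deep inside.
- toggle (a joint): Angle of the toggle switch, rad: 0 = off, lever leaning 0.5 rad from vertical to the wax pot's -y side (ring mark on the deck); 1.0 = on, leaning 0.5 rad to its +y side (bar mark). It goes over centre at 0.5 and falls to whichever side it leans; about 1 N at the tip moves it.
- toggle_tip (a point): Tip of the steel toggle lever, 48 mm from its pivot, so about 97 mm above the worktop when off or on. The lever is 13 mm thick over its top 20 mm, 9 mm below; it swings in the wax pot's y-z plane.
- inner_stem (a point): On the axis of the inner lid's stem, 55 mm above the flange's underside, 16 mm below the stem's top; z up along the stem. Round stem, 16 mm thick. With the outer lid on, the top 28 mm stand out of its collar: gripped there and lifted, the inner lid carries the outer lid along. Fully home in the pot this point is 55 mm above pot_rim.
- inner_lid: The inner lid, plain steel, about 0.22 kg. Origin: centre of the underside of its flange, which is 116 mm across, 5 mm thick and rests on the pot's rim. Below it a conical plug, 100 mm across narrowing to 74 mm, 13 mm deep, that enters the pot's mouth; above it the upright stem, ending 71 mm above the origin.
- outer_collar (a point): On the axis of the outer lid's collar, half-way up it; z up. The collar is an open tube, 38 mm outside, 26 mm inside, rising from the plate's upper face (17 mm below this point) to 17 mm above this point. Nested, the inner lid's stem stands up through it and this point is 29 mm below inner_stem.
- outer_lid: The outer lid, plain aluminium, about 0.14 kg. Origin: centre of the underside of its plate, 21 mm below outer_collar. Plate 132 mm across, 4 mm thick, with a 4 mm skirt below; it lies loosely on the inner lid's flange, the collar on top.
- lid_rest: The low steel ring on which the nested lids lie at the start, 120 mm outside, 106 mm inside, 18 mm high, fixed. Origin: centre of its underside.
- wax_jar: Bystander, leave it alone: brown jar with white screw cap, 52 mm across, 48 high, origin at the centre of its underside.
- glue_bottle: Bystander, leave it alone: slim white bottle with yellow nozzle cap standing between pot and lids, 24 mm across, 76 high, origin at the centre of its underside.
- cast_white: Bystander, leave it alone: dental cast on a white plaster base, 57x67x40 mm, origin at the centre of its underside.
- measuring_beaker: Bystander, leave it alone: clear tapered beaker, 65 mm across, 88 high, origin at the centre of its underside.
- dropper_bottle: Bystander, leave it alone: slim white bottle with yellow nozzle cap standing beside the steel pan on the left, 24 mm across, 76 high, origin at the centre of its underside.

How it is judged:
On the way, in this order (a step that is already met when the one before it is completed fails the run):
1. the toggle switch is on while the lids still lie on their ring (value of joint toggle above 0.85 rad and horizontal distance between inner_stem and lid_rest below 0.02 m), for 0.2 s.
2. the inner lid is fully home in the pot with the outer lid still on it (horizontal distance between inner_stem and pot_rim below 0.007 m and z of inner_stem in the frame of pot_rim between 0.051 and 0.059 m and angle between inner_stem's own z axis and vertical below 0.06 rad and z of outer_collar in the frame of inner_stem below -0.024 m), for 0.2 s.
At the end, for the whole second after the job is handed in: Switch on (> 0.85 rad); inner lid untouched in the pot within 7 mm of centre, 4 mm of seated height, 0.06 rad of level; outer lid held by the gripper, touching nothing else, >= 80 mm above where it sat, within 60 mm of the pot axis, 0.3 rad of level, at rest (value of joint toggle above 0.85 rad and horizontal distance between inner_stem and pot_rim below 0.007 m and z of inner_stem in the frame of pot_rim between 0.051 and 0.059 m and angle between inner_stem's own z axis and vertical below 0.06 rad and z of outer_collar in the frame of inner_stem above 0.051 m and angle between outer_collar's own z axis and vertical below 0.3 rad and horizontal distance between outer_collar and pot_rim below 0.06 m and contact force between the fingers and outer_lid above 1 N and contact force between inner_lid and outer_lid below 0.05 N and contact force between the arm and inner_lid below 0.05 N and linear speed of outer_lid below 0.03 m/s); the arm keeps its last pose, push and grip.
It fails at once if the outer lid is off (more than 10 mm up) while the inner lid is not seated in the pot: taken off too early, or the inner lid dragged up or displaced (z of outer_collar in the frame of inner_stem above -0.019 m and not (horizontal distance between inner_stem and pot_rim below 0.007 m and z of inner_stem in the frame of pot_rim between 0.051 and 0.059 m and angle between inner_stem's own z axis and vertical below 0.06 rad)).
It fails at once if the lids are dropped (inner lid falling freely more than about 8 mm) (linear speed of inner_lid above 0.4 m/s and contact force between each of the fingers, the arm and inner_lid below 0.05 N).
It fails at once if a bystander is shoved more than 30 mm or knocked over (distance of any of wax_jar, glue_bottle, cast_white, measuring_beaker, dropper_bottle from where it was at the start of the episode above 0.03 m or angle between any of wax_jar, glue_bottle, cast_white, measuring_beaker, dropper_bottle's own z axis and vertical above 0.5 rad).
It also fails if it takes over 69 s, if anything falls off the work surface, if the arm or the gripper's body presses on something with over 40 N, if the wrist force passes 120 N, or if a joint passes its speed limit or range.

### The arm

A 6-joint arm with a two-finger parallel gripper is mounted at the origin on a cart in front of the work surface, level with it; the furniture and walls round the work are solid. World frame = base frame: x ahead of the robot, y to its left, z up, the work surface at z = 0. Lengths are in m, angles in rad, forces in N, time in s.
With the tool pointing down it reaches from about 0.25 to 0.8 m from the base axis. Payload 3.9 kg.
Tool frame: the origin (TCP) lies on the centre line of the jaws, within the pads' length; the fingertips stand 25 mm ahead of it and the grasp point (between the pads) lies 6 mm ahead of it (ctrl.tip_extent is the z of the fingertips in the tool frame, in m); z points along the fingers, y is the line along which they close (so a half turn about z gives the same grasp; the last joint's range is limited). The gripper opens to 85 mm and grips with 20 to 120 N. Pads are 22 mm wide; open, the fingers measure 114 mm over their backs; the gripper's body (76 mm by 85 mm) begins 54 mm behind the grasp point. The pads swing forward as they close: fully open they stand 13 mm farther back than shut.
Start: joints at [0, 0.26, -0.138, 1.173, 0, 1.571], TCP at [0.525, -0, 0.256] pointing down, gripper open.
Joint ranges: [-2.78, 2.78], [-0.83, 1.72], [-1.28, 1.37], [-1.9, 2.12], [-1.57, 1.48], [-3.14, 3.14]. Speed limits (rad/s): [2.57, 2.57, 3.14, 3.14, 3.14, 3.14].

### API

Orientations are given as a unit quaternion [w, x, y, z].
In Python, from rig import ctrl, imaging, ticket gives the robot as it stands.
- The arm moves only by the tool arm_command, never from a script. Its argument "motion" is a list of rows, each an object of numbers: "fingers": the closure, from 0 (fully open) to 1 (shut); "x", "y", "z": the shift along the world's x, y, z in units of 40 mm (1.0 is 40 mm); "spin": the turn about the world's z in units of 6 degrees (1.0 is 6 degrees). A call has 1 to 10 rows; each row shifts and turns the commanded pose from where the row before left it; what a row does not reach is not made up. A row lasts 1/10 s, in which the tool goes at most 50 mm and 8.59 degrees, less where a joint would pass 70% of its speed; a pose out of reach is approached as far as the arm can. A call is refused whole if a number of a shift passes 1 or a number of a turn 1, either way. A call with a gripper value outside its range is refused whole. The fingers move at their own pace and stop on an object; the grip force is fixed at half the most. Time passes only in rows, so rows that do not move let the fingers close. It gives the time, the measured TCP pose, the force, the opening and the grip force at its end, in the units of the state.
- ctrl.state(): the state, without advancing time (a new reading comes with each control period).
- imaging.snapshot(name): name is "scene" or "side" or "wrist"; returns a dict with "pixels" (420x560x3 uint8, blue, green, red), "camera_matrix" (3x3 intrinsics, pixels), "rvec" (rotation vector, rad) and "tvec" (3), from world to camera coordinates, as OpenCV has them. Camera axes: x right, y down, z forward; pixel columns grow to the right and rows downward; lengths in m; the calibration is good to about 2 mm. A picture is of the moment at which its call begins. There is no depth.
- ticket.sign_off(): hands the job in; it is judged then, once.
The state is a dict: "time_s": time; "qpos": joint angles; "joint_velocities": joint speeds; "joint_torque": joint torques, N m; "ee_pos": TCP position; "orientation": TCP orientation; "force": force on the tool from outside, world axes, zero at the start; "ft_torque": the same for the moment, N m; "gripper_width": finger opening in m; "grasp_force": force on a finger pad.
Only numpy, scipy, OpenCV 4.12 (cv2) and the standard library are available. Lean on these libraries where they do the work, as an engineer would, in place of code of your own. Each camera call takes 0.05 s, during which the arm holds its last target. There are 200 camera calls.

## Working session

There is one attempt and no reset: what is moved stays moved. The work goes in short steps, Python scripts to look and compute and a tool call to move; the robot and the scene stay as the last step left them, time stands still between calls to the robot, and variables do not carry over. Pictures are saved under pics/ and viewed, at most 10 in all, crops included, and the job is handed in when it is done.

Besides the shell and the picture viewer there is one more tool, called after "Call:" by a JSON object that holds its "fn" and its "kwargs". arm_command: Moves the arm, as the interface text tells. Its arguments: {"type":"object","properties":{"motion":{"type":"array"}},"required":["motion"]}

```bash
mkdir -p pics
cat > h.py <<'E'
import numpy as np, cv2
from rig import ctrl, imaging, ticket
def snap(n,save=None):
    s=imaging.snapshot(n); s['R']=cv2.Rodrigues(np.array(s['rvec'],float))[0]; s['t']=np.array(s['tvec'],float).ravel()
    s['K']=np.array(s['camera_matrix'],float); s['c']=-s['R'].T@s['t']
    if save: cv2.imwrite('pics/'+save,s['pixels'])
    return s
def ray(s,u,v):
    d=s['R'].T@np.linalg.solve(s['K'],[u,v,1.]); return d/np.linalg.norm(d)
def plane(s,u,v,z):
    d=ray(s,u,v); return s['c']+d*(z-s['c'][2])/d[2]
def proj(s,p):
    q=s['K']@(s['R']@np.array(p,float)+s['t']); return q[:2]/q[2]
def tri(s1,p1,s2,p2):
    d1,d2=ray(s1,*p1),ray(s2,*p2)
    a=np.linalg.lstsq(np.c_[d1,-d2],s2['c']-s1['c'],rcond=None)[0]
    A,B=s1['c']+a[0]*d1,s2['c']+a[1]*d2
    return (A+B)/2,np.linalg.norm(A-B)
E
python3 - <<'E'
from h import *
ims=[]
for n in ['scene','side','wrist']:
    s=snap(n,n+'0.png'); print(n,s['c'].round(3),s['K'][0,0],ray(s,280,210).round(2))
print(ctrl.state(),ctrl.tip_extent)
E
```

```text
scene [ 0.092 -1.095  1.034] 492.32056798502043 [ 0.35  0.63 -0.69]
side [0.359 0.688 0.469] 412.325717185636 [ 0.21 -0.9  -0.38]
wrist [0.524 0.07  0.373] 332.6243552947898 [ 0.   -0.27 -0.96]
{'time_s': 0.15, 'qpos': array([ 1.96432027e-05,  2.60510518e-01, -1.39114751e-01,  1.17273215e+00,
       -2.93460049e-05,  1.57079481e+00]), 'joint_velocities': array([-0.00122885, -0.00277508,  0.00391893, -0.00036212, -0.00124433,
        0.00014941]), 'joint_torque': array([-3.64596281e-05, -4.06005156e+01,  2.54166770e+01,  1.26235068e-02,
       -2.58195018e-05, -1.05726747e-05]), 'ee_pos': array([5.24478674e-01, 1.63363107e-06, 2.55652070e-01]), 'orientation': array([-5.41548487e-04,  7.07099078e-01,  7.07114053e-01, -5.62309247e-04]), 'force': array([ 0.65909769, -0.61751446,  0.28514894]), 'ft_torque': array([ 0.00547418,  0.06899988, -0.04314744]), 'grasp_force': 0.0, 'gripper_width': 0.0857913559125026} 0.025
```

View pics/scene0.png

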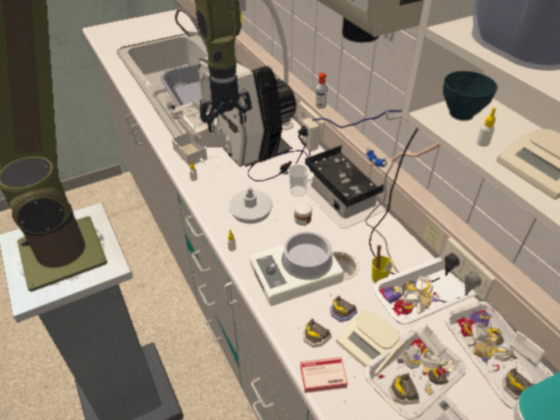

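View pics/side0.png

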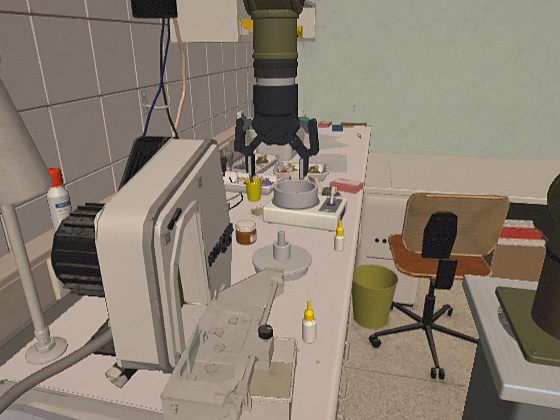

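The scene view shows the lids at about (250,203), pot mouth (307,250), switch deck (268,272), and glue bottle (231,238). In the side view the stem is at (281,240), the pot at (296,192) and the toggle at (333,195). I'll enlarge these for exact pixels.

Run:
```python
from h import *
a=cv2.imread('pics/scene0.png')[170:310,210:370]; b=cv2.imread('pics/side0.png')[165:290,225:365]
A=cv2.resize(a,None,fx=4.2,fy=4.2,interpolation=cv2.INTER_CUBIC); B=cv2.resize(b,None,fx=4.2,fy=4.2,interpolation=cv2.INTER_CUBIC)
cv2.imwrite('pics/a1.png',A);cv2.imwrite('pics/b1.png',B)
s=snap('scene');d=snap('side')
print('stemtop',tri(s,(249,189),d,(281,233)))
print('pot',plane(s,307,243,.095),plane(d,296,184,.095))
print('toggle',tri(s,(268,270),d,(333,188)))
print('glue',plane(s,231,244,0),plane(d,339,250,0))
```

```text
stemtop (array([ 0.53912627, -0.09806623,  0.08537711]), np.float64(0.0008114279052798594))
pot [ 0.57185651 -0.37134196  0.095     ] [ 0.56493641 -0.40243913  0.095     ]
toggle (array([ 0.4520508 , -0.39665835,  0.08963228]), np.float64(0.01631233247484232))
glue [ 0.42884786 -0.19756885  0.        ] [ 0.42159183 -0.21005133  0.        ]
```

View pics/a1.png

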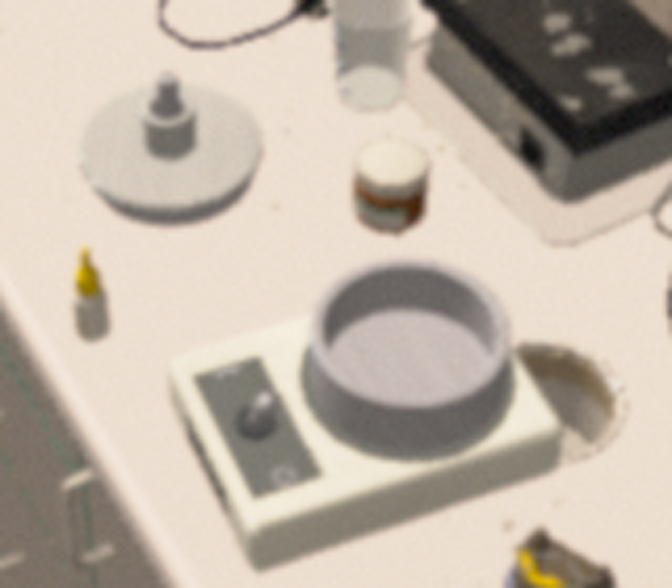

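View pics/b1.png

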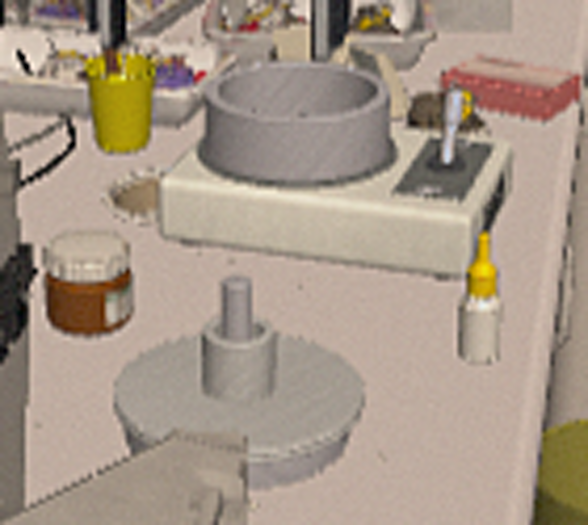

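View pics/wrist0.png

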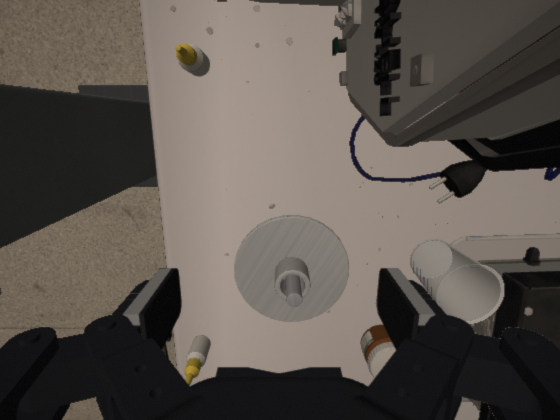

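The crops show the toggle leaning to the ring mark (-y side), with the lids nested on the ring. The wrist view shows the lids at (291,280). I'll move above the pot to measure from close by.

Call:
{"fn": "arm_command", "kwargs": {"motion": [{"z": 1,"y": -0.5},{"y": -1,"z": 0.6},{"y": -1},{"y": -1},{"y": -1},{"y": -1},{"y": -1},{"y": -0.5},{},{}]}}

```text
invalid input at $.motion[0]: expected keys fingers, x, y, z, spin
```

Run:
```python
from h import *
s=snap('wrist','w1.png'); print(ctrl.state()['ee_pos'],s['c']); np.savez('w1.npz',**{k:s[k] for k in 'RtKc'})
```

```text
[ 5.24782207e-01 -3.57483312e-06  2.56015704e-01] [0.52420032 0.0699331  0.37365537]
```

View pics/w1.png

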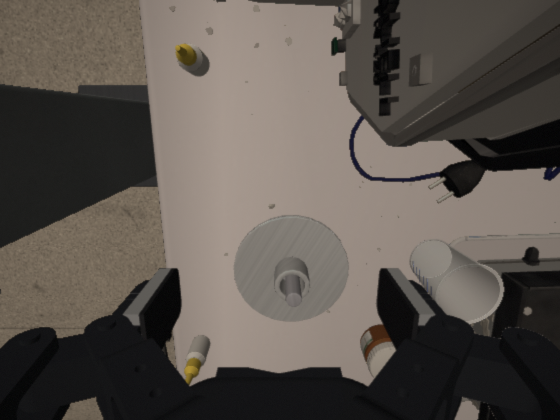

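The move was refused because each row must carry all five keys, so that picture is unchanged. I'll resend it.

Call:
{"fn": "arm_command", "kwargs": {"motion": [{"fingers": 0,"x": 0,"y": -0.5,"z": 1,"spin": 0},{"fingers": 0,"x": 0,"y": -1,"z": 0.6,"spin": 0},{"fingers": 0,"x": 0,"y": -1,"z": 0,"spin": 0},{"fingers": 0,"x": 0,"y": -1,"z": 0,"spin": 0},{"fingers": 0,"x": 0,"y": -1,"z": 0,"spin": 0},{"fingers": 0,"x": 0,"y": -1,"z": 0,"spin": 0},{"fingers": 0,"x": 0,"y": -1,"z": 0,"spin": 0},{"fingers": 0,"x": 0,"y": -0.5,"z": 0,"spin": 0},{"fingers": 0,"x": 0,"y": 0,"z": 0,"spin": 0},{"fingers": 0,"x": 0,"y": 0,"z": 0,"spin": 0}]}}

```text
time_s: 1.3
ee_pos: [0.5248, -0.28, 0.3199]
orientation: [-0.001, 0.707, 0.707, 0.0]
force: [-0.2, 0.1, 0.4]
gripper_width: 0.0858
grasp_force: 0.0
```

Run:
```python
from h import *
s=snap('wrist','w2.png'); print(ctrl.state()['ee_pos'],s['c']); np.savez('w2.npz',**{k:s[k] for k in 'RtKc'})
```

```text
[ 0.52486013 -0.27936115  0.32012621] [ 0.52428571 -0.21019505  0.43777673]
```

View pics/w2.png

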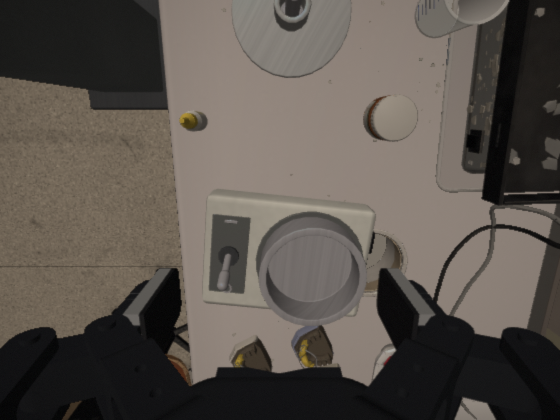

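Wrist view: mouth centre about (312,262), housing top edge (209,192)-(374,210), dark deck corners (213,214)-(247,293), and lever from its base (227,257) to its tip (222,288). The lever leans toward -y, so the switch is off. Next I'll fit the rim circle and the yaw.

```bash
cat > m.py <<'E'
from h import *
from scipy.optimize import least_squares
def load(n):
    z=np.load(n+'.npz'); return {k:z[k] for k in z}
def cfit(P,r=None):
    P=P[:,:2]; c=P.mean(0); rr=r or 0.06
    f=lambda p: np.hypot(*(P-p[:2]).T)-(r if r else p[2])
    o=least_squares(f,[*c,rr],loss='soft_l1',f_scale=.0008); return o.x, np.median(abs(f(o.x)))
E
python3 - <<'E'
from m import *
s=load('w2'); g=cv2.GaussianBlur(cv2.imread('pics/w2.png'),(3,3),0).astype(float).mean(2)
c0=np.array(plane(s,312,260,.095)); 
for it in range(2):
  In=[];Out=[]
  for a in np.arange(0,2*np.pi,.05):
    rr=np.arange(.044,.074,.0004); P=[(c0[0]+r*np.cos(a),c0[1]+r*np.sin(a),.095) for r in rr]
    uv=np.array([proj(s,p) for p in P],np.float32)
    pr=cv2.remap(g.astype(np.float32),uv[:,:1],uv[:,1:],1).ravel(); d=np.gradient(pr)
    if it and abs(a-round(a/.5)*.5)<.01: print(round(a,2),pr[::4].round().astype(int))
    i=np.argmax(d[5:40])+5; In.append(P[i]); o=np.argmin(d[30:])+30; 
    Out.append(P[np.argmax(abs(d[30:]))+30])
  ri,ei=cfit(np.array(In)); ro,eo=cfit(np.array(Out)); print('in',ri,ei,'out',ro,eo); c0=np.array([*ri[:2],.095])
b,gg,r=cv2.split(cv2.imread('pics/w2.png').astype(int))
# deck
m=((g<105)&(g>50)).astype(np.uint8); m[:200]=0;m[305:]=0;m[:,:200]=0;m[:,255:]=0
k=max(cv2.findContours(m,0,1)[0],key=cv2.contourArea); R=cv2.minAreaRect(k); print('deck',R,cv2.contourArea(k))
q=cv2.boxPoints(R); print([plane(s,*p,.05).round(4) for p in q],'c',plane(s,*R[0],.05))
A,B=plane(s,209,192,.05),plane(s,374,210,.05); print('top edge',A,B,np.linalg.norm(A-B),'yaw',np.arctan2(*(B-A)[1::-1]))
C=plane(s,203,302,.05); print('left',np.linalg.norm(A-C),C,'yaw',np.arctan2((A-C)[1],(A-C)[0])-np.pi/2)
for z in (.09,.097): print('tip',plane(s,222,286,z))
E
```

```text
in [ 0.55975979 -0.35828097  0.05339801] 0.0017393211149135945 out [ 0.5593294  -0.37053089  0.0639983 ] 0.0015729510566451083
0.0 [ 90  65  73  99 110 111 110 105  97 113 119 107 106 110 111 111 111 111
 111]
0.5 [101  80  69  66  66  68  83 121 138 139 140 141 141 141 141 140 139 133
 122]
1.0 [ 83  79  72  68  69  89 128 143 145 147 150 155 157 151 137 126 121 118
 118]
1.5 [ 93  86  73  68  73 103 142 157 159 150 134 126 123 121 127 134 134 134
 134]
2.0 [ 99  96  89  75  69  78 108 138 147 148 149 152 156 160 159 149 136 127
 123]
2.5 [ 98  98  97  93  84  71  68  77 109 137 143 143 143 143 142 142 142 141
 141]
3.0 [109 111 113 107  95  87  81  72  68  72 100 134 140 140 140 140 134  99
  68]
3.5 [108 108 110 108  89  69  82 103 111 112 111 104  97 118 137 140 141 142
 142]
4.0 [112 111 109 108 107 107 101  80  63  60  60  59  58  56  58  76  98 107
 108]
4.5 [110 110 110 110 110 110 111 110  99  89  86  85  84  85  85  85  86  85
  84]
5.0 [112 111 111 110 110 110 111 108 100  96  96  97  97  97  97  96  96  97
  98]
5.5 [109 107 106 108 111 104  95  92  92  92  91  88  87  87  86  85  90 103
 110]
6.0 [112 108  92  75  68  64  63  71  95 109 109 109 108 104 106 110 111 110
 110]
in [ 0.55775712 -0.35795813  0.05356177] 0.0016750083085384886 out [ 0.5603512  -0.35667538  0.06065902] 0.0036708849735862074
deck ((228.16897583007812, 253.47244262695312), (37.95178985595703, 76.98316192626953), 4.763641834259033) 2714.0
[array([ 0.4294, -0.4251,  0.05  ]), array([ 0.4435, -0.3215,  0.05  ]), array([ 0.4893, -0.3255,  0.05  ]), array([ 0.4784, -0.4298,  0.05  ])] c [ 0.46031246 -0.37368234  0.05      ]
top edge [ 0.44087264 -0.29477358  0.05      ] [ 0.63906817 -0.31719887  0.05      ] 0.1994601763795144 yaw -0.11266808826407614
left 0.1484869022928481 [ 0.42429298 -0.44233196  0.05      ] yaw -0.1118906723893267
tip [ 0.45800017 -0.39748656  0.09      ]
tip [ 0.45933436 -0.39371679  0.097     ]
```

Run:
```python
from m import *
s=load('w2'); sc=snap('scene'); sd=snap('side')
I={'w':(s,cv2.imread('pics/w2.png')),'sc':(sc,cv2.imread('pics/scene0.png')),'sd':(sd,cv2.imread('pics/side0.png'))}
for n,(v,im) in I.items():
  g=cv2.GaussianBlur(im,(3,3),0).mean(2).astype(np.float32)
  for R in (.053,.062):
    for st in ((.5667,-.3837),(.562,-.378)):
      c=np.array(st)
      for w in (.010,.006,.004,.004,.004):
        E=[]
        for a in np.arange(0,2*np.pi,.04):
          rr=np.arange(R-w,R+w,.0004); P=np.c_[c[0]+rr*np.cos(a),c[1]+rr*np.sin(a),0*rr+.095]
          uv=np.array([proj(v,p) for p in P],np.float32)
          d=abs(np.gradient(cv2.remap(g,uv[:,:1],uv[:,1:],1).ravel())); i=d.argmax()
          if d[i]>1.5 and 0<i<len(d)-1: E.append(P[i])
        x,e=cfit(np.array(E),R); c=x[:2]
      print(n,R,c.round(4),e.round(4),len(E))
v,im=I['w']; th=np.arange(0,6.3,.02)
big=cv2.resize(im[180:350,190:400],None,fx=3.5,fy=3.5,interpolation=cv2.INTER_CUBIC)
for R,col in ((.053,(0,0,255)),(.062,(0,255,0))):
  for a in th:
    u=(proj(v,[.5667+R*np.cos(a),-.3837+R*np.sin(a),.095])-[190,180]+.5)*3.5; cv2.circle(big,tuple(int(q) for q in u),1,col,-1)
for p in ([.4654,-.3722,.055],[.4654-.023*.112,-.3722-.023,.097]):
  u=(proj(v,p)-[190,180]+.5)*3.5; cv2.circle(big,tuple(int(q) for q in u),4,(255,0,255),1)
cv2.imwrite('pics/o1.png',big)
```

```text
w 0.053 [ 0.5618 -0.3856] 0.0003 118
w 0.053 [ 0.5618 -0.3856] 0.0003 118
w 0.062 [ 0.5702 -0.3801] 0.0012 104
w 0.062 [ 0.5583 -0.3686] 0.0008 116
sc 0.053 [ 0.5621 -0.3867] 0.0009 106
sc 0.053 [ 0.5621 -0.3867] 0.0009 102
sc 0.062 [ 0.5652 -0.3952] 0.0019 93
sc 0.062 [ 0.5529 -0.3876] 0.0019 87
sd 0.053 [ 0.5636 -0.3861] 0.0008 51
sd 0.053 [ 0.5635 -0.3862] 0.0007 52
sd 0.062 [ 0.5712 -0.3918] 0.0014 57
sd 0.062 [ 0.5626 -0.3849] 0.0016 49
```

View pics/o1.png

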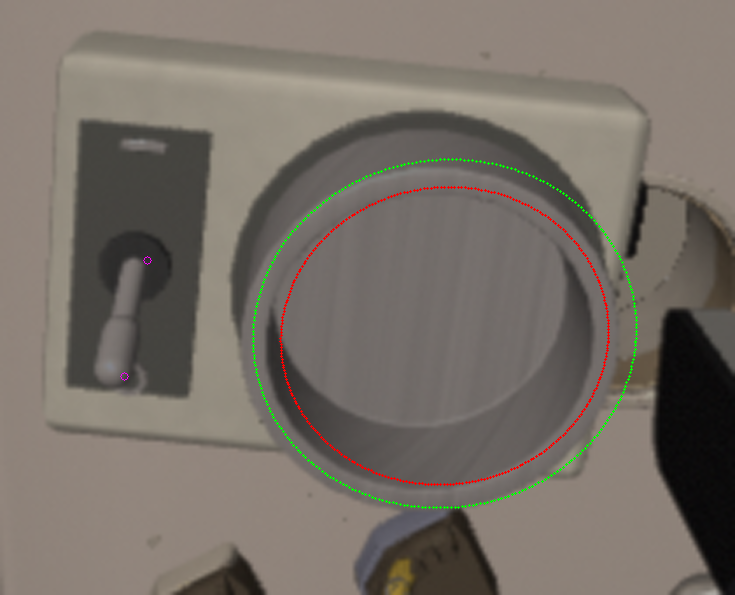

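The inner-rim fits from all three views agree. The pot axis is (0.562,-0.386) with yaw -0.112, and the toggle pivot is (0.4606,-0.3745), which matches the deck centre. The overlay I drew used an earlier guess about 5 mm off in x. Now I'll flip the switch with closed fingers pushed from the -y side.

Call:
{"fn": "arm_command", "kwargs": {"motion": [{"fingers": 1,"x": -0.4,"y": -0.8,"z": 0,"spin": 0},{"fingers": 1,"x": -0.4,"y": -0.8,"z": 0,"spin": 0},{"fingers": 1,"x": -0.4,"y": -0.8,"z": 0,"spin": 0},{"fingers": 1,"x": -0.4,"y": -0.8,"z": 0,"spin": 0},{"fingers": 1,"x": -0.075,"y": -0.6,"z": -0.6,"spin": 0},{"fingers": 1,"x": 0,"y": 0,"z": -0.8,"spin": 0},{"fingers": 1,"x": 0,"y": 0,"z": -0.8,"spin": 0},{"fingers": 1,"x": 0,"y": 0,"z": -0.8,"spin": 0},{"fingers": 1,"x": 0,"y": 0,"z": 0,"spin": 0},{"fingers": 1,"x": 0,"y": 0,"z": 0,"spin": 0}]}}

```text
time_s: 2.45
ee_pos: [0.4583, -0.431, 0.2007]
orientation: [-0.0, 0.707, 0.708, 0.0]
force: [1.0, -0.5, 0.7]
gripper_width: 0.0002
grasp_force: 0.0
```

Call:
{"fn": "arm_command", "kwargs": {"motion": [{"fingers": 1,"x": 0,"y": 0,"z": -0.8,"spin": 0},{"fingers": 1,"x": 0,"y": 0,"z": -0.8,"spin": 0},{"fingers": 1,"x": 0,"y": 0,"z": -0.7,"spin": 0},{"fingers": 1,"x": 0,"y": 0,"z": 0,"spin": 0},{"fingers": 1,"x": 0,"y": 0.3,"z": 0,"spin": 0},{"fingers": 1,"x": 0,"y": 0.3,"z": 0,"spin": 0},{"fingers": 1,"x": 0,"y": 0.3,"z": 0,"spin": 0},{"fingers": 1,"x": 0,"y": 0.3,"z": 0,"spin": 0},{"fingers": 1,"x": 0,"y": 0.25,"z": 0,"spin": 0},{"fingers": 1,"x": 0,"y": 0,"z": 0,"spin": 0}]}}

```text
time_s: 3.45
ee_pos: [0.4582, -0.3748, 0.1097]
orientation: [0.002, 0.707, 0.707, -0.002]
force: [-1.5, -3.8, 2.5]
gripper_width: 0.0002
grasp_force: 2.4
```

Call:
{"fn": "arm_command", "kwargs": {"motion": [{"fingers": 1,"x": 0,"y": -0.3,"z": 0,"spin": 0},{"fingers": 1,"x": 0,"y": 0,"z": 0.9,"spin": 0},{"fingers": 1,"x": 0,"y": 0,"z": 0.9,"spin": 0},{"fingers": 0,"x": 0,"y": 0,"z": 0.9,"spin": 0},{"fingers": 0,"x": 0.5,"y": 0.7,"z": 0.8,"spin": 0},{"fingers": 0,"x": 0.5,"y": 0.7,"z": 0.8,"spin": 0},{"fingers": 0,"x": 0.5,"y": 0.7,"z": 0.7,"spin": 0},{"fingers": 0,"x": 0.2,"y": 0.6,"z": 0.2,"spin": 0},{"fingers": 0,"x": 0,"y": 0,"z": 0,"spin": 0},{"fingers": 0,"x": 0,"y": 0,"z": 0,"spin": 0}]}}

```text
time_s: 4.45
ee_pos: [0.526, -0.2778, 0.3161]
orientation: [-0.0, 0.707, 0.707, -0.0]
force: [0.1, -0.8, -1.0]
gripper_width: 0.0856
grasp_force: 0.0
```

Run:
```python
from m import *
s=snap('wrist','w3.png'); g=s['pixels'].mean(2)
for n,p in (('off',(.458,-.3975,.095)),('on',(.4632,-.3517,.095))):
  u=proj(s,p); print(n,u.round(),np.median(g[int(u[1])-3:int(u[1])+4,int(u[0])-3:int(u[0])+4]))
```

```text
off [220. 291.] 80.0
on [222. 254.] 111.0
```

Call:
{"fn": "arm_command", "kwargs": {"motion": [{"fingers": 0,"x": 0,"y": 0.9,"z": 0,"spin": 0},{"fingers": 0,"x": 0,"y": 0.9,"z": 0,"spin": 0},{"fingers": 0,"x": 0,"y": 0.9,"z": 0,"spin": 0},{"fingers": 0,"x": 0,"y": 0.9,"z": 0,"spin": 0},{"fingers": 0,"x": 0.2,"y": 0.4,"z": 0,"spin": 0},{"fingers": 0,"x": 0,"y": 0,"z": 0,"spin": 0},{"fingers": 0,"x": 0,"y": 0,"z": 0,"spin": 0}]}}

```text
time_s: 5.2
ee_pos: [0.5335, -0.119, 0.3154]
orientation: [-0.001, 0.707, 0.707, -0.001]
force: [0.1, -0.9, 0.1]
gripper_width: 0.0856
grasp_force: 0.0
```

Run:
```python
from m import *
s=snap('wrist','w4.png'); np.savez('w4.npz',**{k:s[k] for k in 'RtKc'}); print(ctrl.state()['ee_pos'])
c=(.539,-.098)
# outer lid plate upper face: ring 18+flange 5+plate 4 -> z .027; edge silhouette
g=cv2.GaussianBlur(s['pixels'],(3,3),0).mean(2).astype(np.float32)
for w in (.012,.008,.005,.004,.004):
  E=[]
  for a in np.arange(0,2*np.pi,.04):
    rr=np.arange(.066-w,.066+w,.0004); P=np.c_[c[0]+rr*np.cos(a),c[1]+rr*np.sin(a),0*rr+.027]
    uv=np.array([proj(s,p) for p in P],np.float32)
    d=abs(np.gradient(cv2.remap(g,uv[:,:1],uv[:,1:],1).ravel())); i=d.argmax()
    if d[i]>1.5 and 0<i<len(d)-1: E.append(P[i])
  x,e=cfit(np.array(E),.066); c=x[:2]
print('plate',c,e,len(E))
for z in (.089,.061,.027): print(z,proj(s,[*c,z]))
big=cv2.resize(s['pixels'][:,:],None,fx=1,fy=1)
u=proj(s,[*c,.06]).astype(int); b=cv2.resize(s['pixels'][max(0,u[1]-80):u[1]+80,u[0]-100:u[0]+100],None,fx=3.5,fy=3.5,interpolation=cv2.INTER_CUBIC)
for z,r,col in ((.089,.008,(0,0,255)),(.061,.019,(0,255,0)),(.027,.066,(255,0,0))):
  for a in np.arange(0,6.28,.05):
    q=(proj(s,[c[0]+r*np.cos(a),c[1]+r*np.sin(a),z])-[u[0]-100,max(0,u[1]-80)]+.5)*3.5; cv2.circle(b,tuple(int(k) for k in q),1,col,-1)
cv2.imwrite('pics/o2.png',b)
```

```text
[ 0.53344326 -0.11926065  0.31558074]
plate [ 0.53773649 -0.09877947] 0.0004023744137527513 146
0.089 [283.89369085 167.62876454]
0.061 [283.56864703 164.00343887]
0.027 [283.23214425 160.25030754]
```

View pics/o2.png

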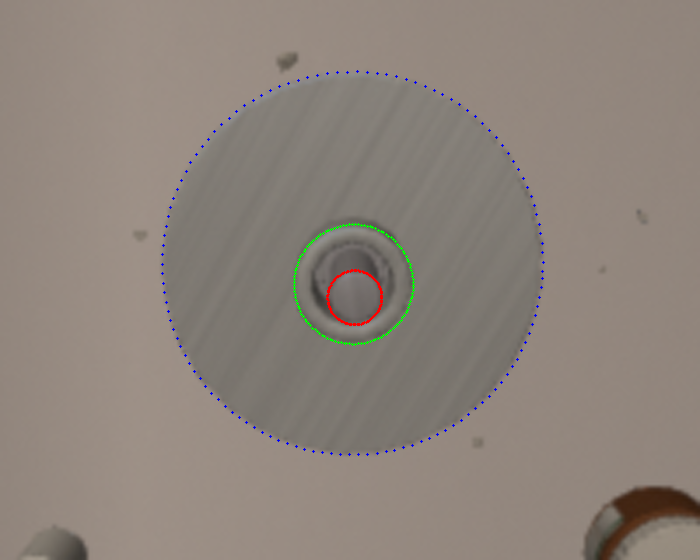

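The toggle tip is now at the "on" position. The overlay fits the plate, collar and stem at (0.5375,-0.0988), with heights as expected. I'll go down onto the stem.

Call:
{"fn": "arm_command", "kwargs": {"motion": [{"fingers": 0,"x": 0.1,"y": 0.5,"z": -0.5,"spin": 0},{"fingers": 0,"x": 0,"y": 0,"z": -0.9,"spin": 0},{"fingers": 0,"x": 0,"y": 0,"z": -0.9,"spin": 0},{"fingers": 0,"x": 0,"y": 0,"z": -0.9,"spin": 0},{"fingers": 0,"x": 0,"y": 0,"z": -0.9,"spin": 0},{"fingers": 0,"x": 0,"y": 0,"z": -0.5,"spin": 0},{"fingers": 0,"x": 0,"y": 0,"z": 0,"spin": 0},{"fingers": 0,"x": 0,"y": 0,"z": 0,"spin": 0},{"fingers": 0,"x": 0,"y": 0,"z": 0,"spin": 0}]}}

```text
time_s: 6.15
ee_pos: [0.5392, -0.0989, 0.1338]
orientation: [0.001, 0.707, 0.707, 0.001]
force: [0.5, 0.5, 0.4]
gripper_width: 0.0855
grasp_force: 0.0
```

Call:
{"fn": "arm_command", "kwargs": {"motion": [{"fingers": 0,"x": -0.04,"y": 0,"z": -0.4,"spin": 0},{"fingers": 0.4,"x": 0,"y": 0,"z": -0.4,"spin": 0},{"fingers": 0.6,"x": 0,"y": 0,"z": -0.22,"spin": 0},{"fingers": 0.7,"x": 0,"y": 0,"z": 0,"spin": 0},{"fingers": 1,"x": 0,"y": 0,"z": 0,"spin": 0},{"fingers": 1,"x": 0,"y": 0,"z": 0,"spin": 0},{"fingers": 1,"x": 0,"y": 0,"z": 0,"spin": 0},{"fingers": 1,"x": 0,"y": 0,"z": 0,"spin": 0},{"fingers": 1,"x": 0,"y": 0,"z": 0,"spin": 0},{"fingers": 1,"x": 0,"y": 0,"z": 0,"spin": 0}]}}

```text
time_s: 7.15
ee_pos: [0.5379, -0.0982, 0.0929]
orientation: [0.001, 0.707, 0.707, 0.001]
force: [1.2, 0.6, 6.7]
gripper_width: 0.0139
grasp_force: 58.8
```

Run:
```python
from m import *
print(ctrl.state()['ee_pos'],ctrl.state()['force'],ctrl.tip_extent)
```

```text
[ 0.53785947 -0.09822024  0.09293473] [1.21658546 0.56810349 6.7215253 ] 0.025
```

Call:
{"fn": "arm_command", "kwargs": {"motion": [{"fingers": 1,"x": 0,"y": 0,"z": 0.15,"spin": 0},{"fingers": 1,"x": 0,"y": 0,"z": 0.2,"spin": 0},{"fingers": 1,"x": 0,"y": 0,"z": 0.2,"spin": 0},{"fingers": 1,"x": 0,"y": 0,"z": 0.2,"spin": 0},{"fingers": 1,"x": 0,"y": 0,"z": 0.2,"spin": 0},{"fingers": 1,"x": 0,"y": 0,"z": 0,"spin": 0},{"fingers": 1,"x": 0,"y": 0,"z": 0,"spin": 0},{"fingers": 1,"x": 0,"y": 0,"z": 0,"spin": 0}]}}

```text
time_s: 7.95
ee_pos: [0.536, -0.0979, 0.1292]
orientation: [-0.0, 0.707, 0.707, -0.0]
force: [0.1, -0.5, -4.0]
gripper_width: 0.0136
grasp_force: 59.0
```

Run:
```python
from m import *
s=snap('side'); sc=snap('scene')
a=cv2.resize(s['pixels'][160:310,215:365],(590,590),interpolation=cv2.INTER_CUBIC); 
cv2.imwrite('pics/l1.png',a)
st=ctrl.state(); print(st['ee_pos'],st['force'],st['ft_torque'])
```

```text
[ 0.53596801 -0.09791001  0.12904045] [-0.32741232 -0.83533115 -3.34211368] [ 0.02077607 -0.00761352 -0.01691408]
```

View pics/l1.png

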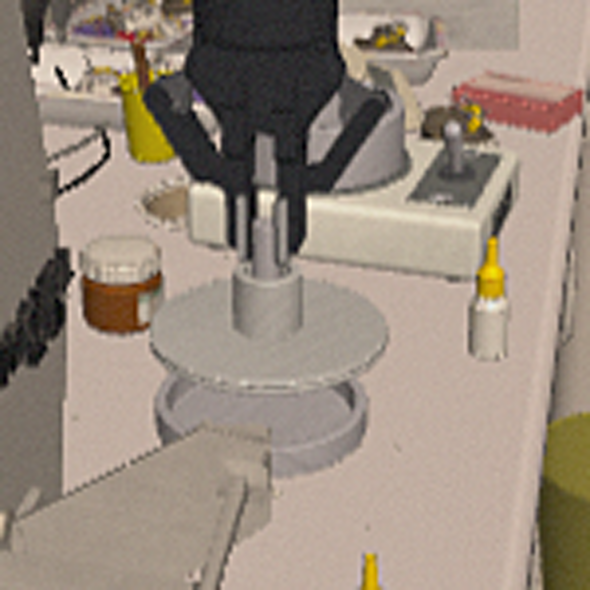

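The lids hang level, both carried by the stem (about 3.6 N), and the toggle shows on. I'll raise and carry them over.

Call:
{"fn": "arm_command", "kwargs": {"motion": [{"fingers": 1,"x": 0,"y": 0,"z": 0.3,"spin": 0},{"fingers": 1,"x": 0,"y": 0,"z": 0.5,"spin": 0},{"fingers": 1,"x": 0,"y": 0,"z": 0.6,"spin": 0},{"fingers": 1,"x": 0,"y": 0,"z": 0.6,"spin": 0},{"fingers": 1,"x": 0,"y": -0.2,"z": 0.4,"spin": 0},{"fingers": 1,"x": 0.05,"y": -0.4,"z": 0.1,"spin": 0},{"fingers": 1,"x": 0.1,"y": -0.5,"z": 0,"spin": 0},{"fingers": 1,"x": 0.1,"y": -0.5,"z": 0,"spin": 0},{"fingers": 1,"x": 0.1,"y": -0.5,"z": 0,"spin": 0},{"fingers": 1,"x": 0.1,"y": -0.5,"z": 0,"spin": 0}]}}

```text
time_s: 9.05
ee_pos: [0.554, -0.2036, 0.2288]
orientation: [-0.0, 0.707, 0.707, -0.0]
force: [0.5, 0.3, -3.6]
gripper_width: 0.0142
grasp_force: 59.1
```

Call:
{"fn": "arm_command", "kwargs": {"motion": [{"fingers": 1,"x": 0.1,"y": -0.5,"z": 0,"spin": 0},{"fingers": 1,"x": 0.1,"y": -0.5,"z": 0,"spin": 0},{"fingers": 1,"x": 0,"y": -0.5,"z": 0,"spin": 0},{"fingers": 1,"x": 0,"y": -0.5,"z": 0,"spin": 0},{"fingers": 1,"x": 0,"y": -0.5,"z": 0,"spin": 0},{"fingers": 1,"x": 0,"y": -0.5,"z": 0,"spin": 0},{"fingers": 1,"x": 0,"y": -0.5,"z": 0,"spin": 0},{"fingers": 1,"x": 0,"y": -0.4,"z": 0,"spin": 0},{"fingers": 1,"x": 0,"y": -0.2,"z": 0,"spin": 0},{"fingers": 1,"x": 0,"y": 0,"z": 0,"spin": 0}]}}

```text
time_s: 10.05
ee_pos: [0.5622, -0.3673, 0.2292]
orientation: [-0.0, 0.708, 0.707, -0.0]
force: [-0.8, 0.9, -4.4]
gripper_width: 0.0141
grasp_force: 59.0
```

Call:
{"fn": "arm_command", "kwargs": {"motion": [{"fingers": 1,"x": 0,"y": -0.2,"z": 0,"spin": 0},{"fingers": 1,"x": 0,"y": 0,"z": 0,"spin": 0},{"fingers": 1,"x": 0,"y": 0,"z": 0,"spin": 0},{"fingers": 1,"x": 0,"y": 0,"z": 0,"spin": 0}]}}

```text
time_s: 10.45
ee_pos: [0.5625, -0.3734, 0.2296]
orientation: [-0.0, 0.707, 0.707, 0.0]
force: [0.7, -0.6, -4.1]
gripper_width: 0.0135
grasp_force: 59.0
```

Call:
{"fn": "arm_command", "kwargs": {"motion": [{"fingers": 1,"x": 0,"y": -0.15,"z": 0,"spin": 0},{"fingers": 1,"x": 0,"y": -0.15,"z": 0,"spin": 0},{"fingers": 1,"x": 0,"y": 0,"z": -0.3,"spin": 0},{"fingers": 1,"x": 0,"y": 0,"z": -0.3,"spin": 0},{"fingers": 1,"x": 0,"y": 0,"z": 0,"spin": 0},{"fingers": 1,"x": 0,"y": 0,"z": 0,"spin": 0},{"fingers": 1,"x": 0,"y": 0,"z": 0,"spin": 0}]}}

```text
time_s: 11.15
ee_pos: [0.5625, -0.3859, 0.2056]
orientation: [0.0, 0.707, 0.707, 0.0]
force: [-0.1, 0.3, -4.1]
gripper_width: 0.0137
grasp_force: 58.9
```

```bash
cat >> m.py <<'E'
def circ(s,c,R,z,ws=(.012,.008,.005,.004,.004)):
  c=np.array(c); g=cv2.GaussianBlur(s['pixels'],(3,3),0).mean(2).astype(np.float32)
  for w in ws:
    E=[]
    for a in np.arange(0,2*np.pi,.04):
      rr=np.arange(R-w,R+w,.0004); P=np.c_[c[0]+rr*np.cos(a),c[1]+rr*np.sin(a),0*rr+z]
      uv=np.array([proj(s,p) for p in P],np.float32)
      d=abs(np.gradient(cv2.remap(g,uv[:,:1],uv[:,1:],1).ravel())); i=d.argmax()
      if d[i]>1.5 and 0<i<len(d)-1: E.append(P[i])
    x,e=cfit(np.array(E),R); c=x[:2]
  return c.round(4),round(e,4),len(E)
E
python3 - <<'E'
from m import *
p=ctrl.state()['ee_pos']; print(p)
for n in ('scene','side','wrist'):
  s=snap(n,n+'5.png'); print(n,circ(s,p[:2],.066,p[2]-.0749+.009))
E
```

```text
[ 0.56247204 -0.38594354  0.20556394]
scene (array([ 0.5633, -0.3854]), np.float64(0.0008), 69)
side (array([ 0.5595, -0.3713]), np.float64(0.0015), 51)
wrist (array([ 0.5613, -0.3865]), np.float64(0.0007), 122)
```

Call:
{"fn": "arm_command", "kwargs": {"motion": [{"fingers": 1,"x": 0,"y": 0,"z": -0.25,"spin": 0},{"fingers": 1,"x": 0,"y": 0,"z": -0.25,"spin": 0},{"fingers": 1,"x": 0,"y": 0,"z": -0.15,"spin": 0},{"fingers": 1,"x": 0,"y": 0,"z": -0.1,"spin": 0},{"fingers": 1,"x": 0,"y": 0,"z": 0,"spin": 0},{"fingers": 1,"x": 0,"y": 0,"z": 0,"spin": 0},{"fingers": 1,"x": 0,"y": 0,"z": 0,"spin": 0}]}}

```text
time_s: 12.0
ee_pos: [0.5627, -0.3862, 0.176]
orientation: [0.0, 0.707, 0.707, 0.0]
force: [-0.1, 0.0, -3.6]
gripper_width: 0.0136
grasp_force: 59.0
```

Call:
{"fn": "arm_command", "kwargs": {"motion": [{"fingers": 1,"x": 0,"y": 0,"z": -0.05,"spin": 0},{"fingers": 1,"x": 0,"y": 0,"z": -0.05,"spin": 0},{"fingers": 1,"x": 0,"y": 0,"z": 0,"spin": 0},{"fingers": 1,"x": 0,"y": 0,"z": 0,"spin": 0},{"fingers": 1,"x": 0,"y": 0,"z": 0,"spin": 0}]}}

```text
time_s: 12.5
ee_pos: [0.5624, -0.386, 0.1715]
orientation: [0.0, 0.707, 0.707, 0.0]
force: [0.0, -0.2, -4.5]
gripper_width: 0.0141
grasp_force: 59.0
```

Call:
{"fn": "arm_command", "kwargs": {"motion": [{"fingers": 1,"x": 0,"y": 0,"z": -0.025,"spin": 0},{"fingers": 1,"x": 0,"y": 0,"z": -0.025,"spin": 0},{"fingers": 1,"x": 0,"y": 0,"z": 0,"spin": 0},{"fingers": 1,"x": 0,"y": 0,"z": 0,"spin": 0}]}}

```text
time_s: 12.9
ee_pos: [0.5624, -0.3861, 0.17]
orientation: [0.0, 0.707, 0.707, 0.0]
force: [-1.5, 0.3, -0.2]
gripper_width: 0.0137
grasp_force: 59.4
```

Call:
{"fn": "arm_command", "kwargs": {"motion": [{"fingers": 1,"x": 0,"y": 0,"z": -0.025,"spin": 0},{"fingers": 1,"x": 0,"y": 0,"z": 0,"spin": 0},{"fingers": 1,"x": 0,"y": 0,"z": 0,"spin": 0},{"fingers": 1,"x": 0,"y": 0,"z": 0,"spin": 0}]}}

```text
time_s: 13.3
ee_pos: [0.5624, -0.3861, 0.1699]
orientation: [0.001, 0.707, 0.707, 0.0]
force: [-2.5, 1.8, 5.6]
gripper_width: 0.0139
grasp_force: 59.9
```

The lids are seated at exactly the expected height (TCP 0.170), with contact force now pushing up. I'll release, then measure.

Call:
{"fn": "arm_command", "kwargs": {"motion": [{"fingers": 0.9,"x": 0,"y": 0,"z": 0,"spin": 0},{"fingers": 0.7,"x": 0,"y": 0,"z": 0,"spin": 0},{"fingers": 0.4,"x": 0,"y": 0,"z": 0,"spin": 0},{"fingers": 0,"x": 0,"y": 0,"z": 0,"spin": 0},{"fingers": 0,"x": 0,"y": 0,"z": 0,"spin": 0},{"fingers": 0,"x": 0,"y": 0,"z": 0,"spin": 0},{"fingers": 0,"x": 0,"y": 0,"z": 0,"spin": 0}]}}

```text
time_s: 14.0
ee_pos: [0.5624, -0.386, 0.1684]
orientation: [-0.0, 0.707, 0.707, -0.0]
force: [0.6, -0.3, 0.5]
gripper_width: 0.0856
grasp_force: 0.0
```

Run:
```python
from m import *
p=ctrl.state()['ee_pos']; print(p)
for n in ('scene','side','wrist'):
  s=snap(n,n+'6.png'); print(n,[circ(s,(.5625,-.386),.066,z) for z in (.1,.104,.108)],'collar',circ(s,(.5625,-.386),.019,.138,(.006,.004,.003)))
```

```text
[ 0.5624343  -0.38602141  0.16838803]
scene [(array([ 0.5624, -0.383 ]), np.float64(0.0009), 83), (array([ 0.5609, -0.3858]), np.float64(0.0008), 82), (array([ 0.559 , -0.3886]), np.float64(0.0008), 82)] collar (array([ 0.5656, -0.3903]), np.float64(0.0012), 92)
side [(array([ 0.5609, -0.3805]), np.float64(0.0012), 36), (array([ 0.5612, -0.3834]), np.float64(0.002), 40), (array([ 0.5599, -0.3711]), np.float64(0.0017), 41)] collar (array([ 0.5552, -0.3832]), np.float64(0.0011), 55)
wrist [(array([ 0.5608, -0.3882]), np.float64(0.0008), 146), (array([ 0.5611, -0.3859]), np.float64(0.0008), 153), (array([ 0.563 , -0.3841]), np.float64(0.0012), 136)] collar (array([ 0.5612, -0.387 ]), np.float64(0.0004), 126)
```

Call:
{"fn": "arm_command", "kwargs": {"motion": [{"fingers": 0,"x": -0.02,"y": 0,"z": -0.3,"spin": 0},{"fingers": 0,"x": 0,"y": 0,"z": -0.3,"spin": 0},{"fingers": 0,"x": 0,"y": 0,"z": -0.22,"spin": 0},{"fingers": 0.2,"x": 0,"y": 0,"z": 0,"spin": 0},{"fingers": 0.4,"x": 0,"y": 0,"z": 0,"spin": 0},{"fingers": 0.5,"x": 0,"y": 0,"z": 0,"spin": 0},{"fingers": 0.6,"x": 0,"y": 0,"z": 0,"spin": 0},{"fingers": 1,"x": 0,"y": 0,"z": 0,"spin": 0},{"fingers": 1,"x": 0,"y": 0,"z": 0,"spin": 0},{"fingers": 1,"x": 0,"y": 0,"z": 0,"spin": 0}]}}

```text
time_s: 15.15
ee_pos: [0.5621, -0.3863, 0.1366]
orientation: [0.001, 0.707, 0.707, 0.0]
force: [-0.5, -0.2, 4.5]
gripper_width: 0.0366
grasp_force: 60.5
```

Call:
{"fn": "arm_command", "kwargs": {"motion": [{"fingers": 1,"x": 0,"y": 0,"z": 0,"spin": 0},{"fingers": 1,"x": 0,"y": 0,"z": 0.1,"spin": 0},{"fingers": 1,"x": 0,"y": 0,"z": 0.15,"spin": 0},{"fingers": 1,"x": 0,"y": 0,"z": 0.2,"spin": 0},{"fingers": 1,"x": 0,"y": 0,"z": 0.2,"spin": 0},{"fingers": 1,"x": 0,"y": 0,"z": 0,"spin": 0},{"fingers": 1,"x": 0,"y": 0,"z": 0,"spin": 0}]}}

```text
time_s: 15.85
ee_pos: [0.5618, -0.3862, 0.1621]
orientation: [0.0, 0.707, 0.707, 0.0]
force: [-0.7, 0.4, -2.2]
gripper_width: 0.0369
grasp_force: 60.2
```

Call:
{"fn": "arm_command", "kwargs": {"motion": [{"fingers": 1,"x": 0,"y": 0,"z": 0.3,"spin": 0},{"fingers": 1,"x": 0,"y": 0,"z": 0.4,"spin": 0},{"fingers": 1,"x": 0,"y": 0,"z": 0.4,"spin": 0},{"fingers": 1,"x": 0,"y": 0,"z": 0.4,"spin": 0},{"fingers": 1,"x": 0,"y": 0,"z": 0.3,"spin": 0},{"fingers": 1,"x": 0,"y": 0,"z": 0.1,"spin": 0},{"fingers": 1,"x": 0,"y": 0,"z": 0,"spin": 0},{"fingers": 1,"x": 0,"y": 0,"z": 0,"spin": 0},{"fingers": 1,"x": 0,"y": 0,"z": 0,"spin": 0}]}}

```text
time_s: 16.75
ee_pos: [0.5612, -0.3857, 0.2366]
orientation: [-0.001, 0.707, 0.707, -0.0]
force: [0.2, -0.3, -2.5]
gripper_width: 0.0365
grasp_force: 60.2
```

Run:
```python
from m import *
st=ctrl.state(); p=st['ee_pos']; print(p,st['force'],st['grasp_force'],st['joint_velocities'].round(3))
for n in ('scene','side','wrist'):
  s=snap(n,n+'7.png'); print(n,'outer plate',circ(s,p[:2],.066,.104+p[2]-.1366),'inner flange',circ(s,(.562,-.386),.058,.1))
  if n=='side':
    g=s['pixels'].mean(2)
    for z in (.11,.13,.15,.16,.17,.18,.19): u=proj(s,(.5615,-.386,z)); print(z,u.round(),g[int(u[1]),int(u[0])-8:int(u[0])+9].astype(int))
```

```text
[ 0.56115445 -0.38566534  0.23658348] [ 0.22979821 -0.31407295 -2.49411997] 60.186888948082924 [-0.002  0.001 -0.001  0.     0.     0.001]
scene outer plate (array([ 0.568 , -0.3876]), np.float64(0.002), 79) inner flange (array([ 0.5571, -0.3938]), np.float64(0.0009), 88)
side outer plate (array([ 0.556, -0.38 ]), np.float64(0.002), 29) inner flange (array([ 0.5704, -0.3998]), np.float64(0.0022), 36)
0.11 [296. 181.] [140 145 145 140 146  94 127 137 144 137 116 146 146 144 144 145 144]
0.13 [296. 174.] [160 156 165 162 174 105 122 140 149 139 113 165 164 161 162 159 160]
0.15 [296. 167.] [141 122  96 125 104 106 121 132 149 144 121 191 193 188 190 188 189]
0.16 [296. 163.] [109 130 125 147 163 102 115 127 142 141 128 153 154 152 152 162 162]
0.17 [296. 160.] [131 139 140 127 175 176 174 175 172 171 174 150 155 152 155 150 156]
0.18 [296. 156.] [142 142 123 130 135 135 157 162 157 159 155 158 147 152 148 146 148]
0.19 [296. 153.] [152 152 148 153 150 150 152 148 148 150 149 153 146 148 146 147 149]
wrist outer plate (array([ 0.5602, -0.3848]), np.float64(0.0013), 126) inner flange (array([ 0.5627, -0.376 ]), np.float64(0.0005), 57)
```

The side view shows the bare stem upright, topping out between 0.16 and 0.17 m as a seated inner lid should, with the outer lid held well above it. I'll hand in.

```bash
python3 -c "
from rig import ticket
print(ticket.sign_off())"
```

```text
the job is handed in; nothing more can be done
None
```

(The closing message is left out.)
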